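Open the offcut box and post two bar ends

TASK

Swing the blue flap of the offcut box up and over past vertical and lower it gently onto its stop brackets on the other side, without letting it drop. Then put the two loose metal bar offcuts, one at a time, down through the narrow neck so that both lie inside the box, leaving the flap open on its stop. Do not disturb the jar, the oil bottle or the tape measure.

Things in the scene. Friction and masses are not known exactly. Their poses are not given: they have to be found in the camera images.
- bin: Offcut box: grey sheet steel, bolted to the bench; 200 mm (x) by 110 mm (y; 154 with its bolted feet, 12 mm high). Origin: centre of its underside; y points to the side to which the flap opens, z up. Low wall at +y (hinge on its top, 130 mm high), high wall at -y (201 mm high), sloping end walls. Two dark stop brackets slope out to 60 mm beyond the low wall, 180 mm high.
- hinge (a point): Middle of the flap's hinge line on top of the box's low wall, 130 mm above the bench, 55 mm to +y of the box's centre. Axes are those of the box: x along the hinge, y horizontal to the side to which the flap opens, z up.
- handle (a point): Centre of the flap's handle: black round bar, 22 mm thick, 130 mm long, parallel to the hinge and 165 mm from it. A web 3 mm thick and 110 mm wide in the plane through hinge and handle joins it to the blue flap panel (188 mm wide, 4 mm thick, with a 9 mm rim, ending 125 mm from the hinge); 29 mm of web are free. Axes: the box's while closed; they turn with the flap.
- flap (a joint): Flap angle, rad. 0 = closed on the high wall, the flap sloping up from the hinge to -y of the box, 35 degrees above horizontal; grows as it swings up and over to +y; 0.96 = upright; 1.66 = fully open on its stop, sloping up to +y, 50 degrees above horizontal. The flap weighs 0.3 to 0.55 kg; the hinge has very little friction, so it falls to either side unless held.
- neck (a point): Centre of the narrow neck in the box, 85 mm above the bench, 55 mm to -y of the hinge line; axes the box's. The neck is a slot 192 mm long (x), 36 mm wide (y); steel sheets slope down to it from the two long walls, whose inner faces are 51 mm from the centre line. Below it is a closed space, its floor 4 mm above the bench.
- bar_thick_centre (a point): Centre of the thick bar offcut: light grey metal, 18 x 160 x 18 mm, long axis y, lying flat on the bench, 0.32 kg.
- bar_thin_centre (a point): Centre of the thin bar offcut: light grey metal, 12 x 120 x 12 mm, long axis y, lying flat on the bench, 0.1 kg.
- tape_measure: Yellow tape measure, 60 x 70 x 36 mm, a bystander; origin at the centre of its underside.
- jar: White jar with blue lid, 56 mm in diameter, 70 mm high, a bystander; origin at the centre of its underside.
- oil_bottle: Green oil bottle with yellow spout, 45 mm in diameter, 150 mm high, a bystander; origin at the centre of its underside.
There are look-alikes about, which are no part of the job. Leave any pink look-alike of the part that bears bar_thick_centre alone.

How it is judged:
By the outcome, as a careful person would: the job done as asked, in the order asked, and still so for the second after the job is handed in, with the robot touching nothing.
It also fails if it takes over 72 s, if anything falls off the work surface, if the arm or the gripper's body presses on something with over 40 N, if the wrist force passes 120 N, or if a joint passes its speed limit or range.

ROBOT

A 6-joint arm with a two-finger parallel gripper is mounted at the origin on a cart in front of the work surface, level with it; the furniture and walls round the work are solid. World frame = base frame: x ahead of the robot, y to its left, z up, the work surface at z = 0. Lengths are in m, angles in degrees, forces in N, time in s.
With the tool pointing down it reaches from about 0.35 to 0.925 m from the base axis. Payload 6.4 kg.
Tool frame: the origin (TCP) lies midway between the tips of the shut fingers; the grasp point (between the pads) lies behind it (bot.grasp_offset is the z of the grasp point in the tool frame, in m); z points along the fingers, y is the line along which they close (so a half turn about z gives the same grasp; the last joint's range is limited). The gripper opens to 94 mm and grips with 3 to 60 N. Pads are 16 mm wide; open, the fingers measure 119 mm over their backs; the gripper's body (75 mm by 177 mm) begins 78 mm behind the grasp point.
Start: joints at [-9.975, 14.043, 89.255, -0, 76.702, -9.975], TCP at [0.65, 0, 0.205] pointing down, gripper open.
Joint ranges: [-179.41, 179.41], [-58.25, 129.5], [7.25, 145.43], [-54.29, 234.29], [11.92, 165.04], [-157.13, 157.13]. Speed limits (degrees/s): [147.25, 147.25, 180, 180, 180, 180].

INTERFACE

Orientations are given as a 3x3 rotation matrix whose columns are the frame's x, y, z axes.
In Python, from rig import bot gives the robot as it stands. The module is installed in compiled form; this text tells all that it offers.
- The arm moves only by the shell command python3 -m handwheel 'ROWS' [FORCE]. ROWS is JSON, a list of rows, each a list of 5 numbers: the opening, from 0 (shut) to 1 (fully open), then the shift along the tool's x, y, z in cm, then the turn about the tool's z in degrees. A call has 1 to 20 rows; each row is the pose to reach, as a shift and turn from the pose commanded when the call began, along the tool's axes at that moment; what a row does not reach only later rows make up. A row lasts 1/8 s, in which the tool goes at most 62.5 mm and 10.7 degrees, less where a joint would pass 70% of its speed; a pose out of reach is approached as far as the arm can. A call with a gripper value outside its range is refused whole. The fingers move at their own pace and stop on an object; FORCE is the grip in N (left out, the last holds). Time passes only in rows, so rows that repeat a pose let the fingers close. It gives the time, the measured TCP pose, the force, the opening and the grip force at its end, in the units of the state.
- bot.get_state(): the state, without advancing time (a new reading comes with each control period).
- bot.camera(name): name is "scene" or "side" or "wrist"; returns (picture, depth): 480x640x3 uint8, red, green, blue; 480x640 float32, m along the optical axis (not along the pixel's ray), 0 where there is no reading.
- bot.camera_info(name): a dict with "fovy" (degrees; the focal length in pixels is half the picture's height over the tangent of half this angle, whatever the lens; pixels are square), "cx", "cy" (the principal point, pixels), "origin" and "rotation" of the camera in the world. Camera axes: x right, y up, looking along -z (the intrinsics and any distortion apply to the point x, -y, -z); pixel columns grow to the right and rows downward; lengths in m; the calibration is good to about 2 mm. A picture is of the moment at which its call begins: read the wrist's pose just before it. camera_info takes no time and is no camera call; for the wrist camera it gives the pose at the moment of the call.
- bot.hand_in(): hands the job in; it is judged then, once.
The state is a dict: "clock": time; "joints": joint angles; "qd": joint speeds; "tau": joint torques, N m; "tool_pos": TCP position; "tool_rot": TCP orientation; "contact_force": force on the tool from outside, world axes, zero at the start; "torque": the same for the moment, N m; "opening": opening from 0.0 (shut) to 1.0 (fully open); "grasp_force": force on a finger pad.
Only numpy, scipy, OpenCV 4.12 (cv2) and the standard library are available. Lean on these libraries where they do the work, as an engineer would, in place of code of your own. Each camera call takes 0.05 s, during which the arm holds its last target. There are 200 camera calls.

## Working session

There is one attempt and no reset: what is moved stays moved. The work goes in short steps, Python scripts to look and compute and a shell command to move; the robot and the scene stay as the last step left them, time stands still between calls to the robot, and variables do not carry over. Pictures are saved under pics/ and viewed, at most 10 in all, crops included, and the job is handed in when it is done.

```bash
mkdir -p pics
cat > h.py <<'E'
from rig import bot
import numpy as np, cv2
def cam(n):
    i=bot.camera_info(n); p,d=bot.camera(n); return i,p,d
def cloud(i,d):
    f=240/np.tan(np.radians(i["fovy"]/2)); v,u=np.mgrid[0:480,0:640]
    c=np.stack([(u-i["cx"])/f*d,-(v-i["cy"])/f*d,-d],-1)
    return c@np.array(i["rotation"]).T+np.array(i["origin"])
E
python3 - <<'E'
from h import *
s=bot.get_state(); print({k:np.round(v,3).tolist() for k,v in s.items()}, bot.grasp_offset)
for n in("scene","side"):
    i,p,d=cam(n); print(n,{k:(np.round(v,3).tolist() if not isinstance(v,(str,dict)) else v) for k,v in i.items()})
    cv2.imwrite(f"pics/{n}0.png",p[...,::-1]); np.savez(f"{n}0.npz",p=p,d=d)
E
```

```text
{'clock': 0.0, 'joints': [-9.975, 14.083, 89.323, -0.002, 76.7, -9.975], 'qd': [0.063, -0.023, -0.01, -0.009, 0.04, -0.004], 'tau': [0.001, -41.584, -31.46, 0.068, 0.033, -0.0], 'tool_pos': [0.649, 0.0, 0.204], 'tool_rot': [[-0.0, 1.0, -0.002], [1.0, 0.0, 0.0], [0.0, -0.002, -1.0]], 'contact_force': [0.495, -0.113, -0.144], 'torque': [-0.044, -0.025, 0.013], 'grasp_force': 0.0, 'opening': 1.003} -0.0188
scene {'fovy': 48.641, 'cx': 321.96, 'cy': 230.635, 'origin': [-0.234, -0.701, 1.385], 'rotation': [[0.632, 0.601, -0.489], [-0.775, 0.502, -0.384], [0.015, 0.622, 0.783]]}
side {'fovy': 50.042, 'cx': 316.555, 'cy': 241.44, 'origin': [-0.221, -0.675, 0.913], 'rotation': [[0.613, 0.505, -0.608], [-0.79, 0.385, -0.477], [-0.006, 0.773, 0.635]]}
```

View pics/scene0.png

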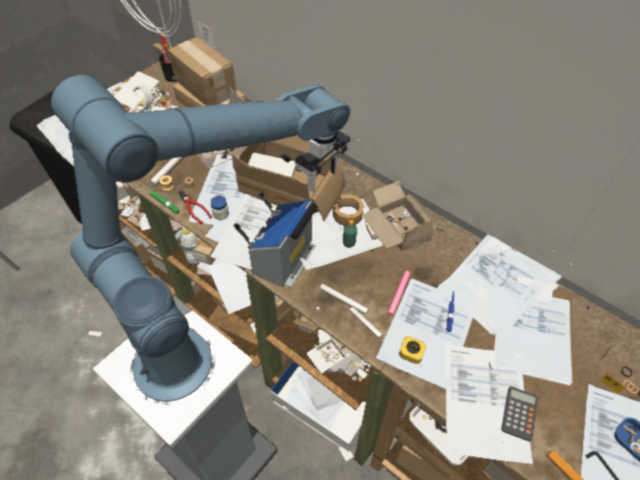

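View pics/side0.png

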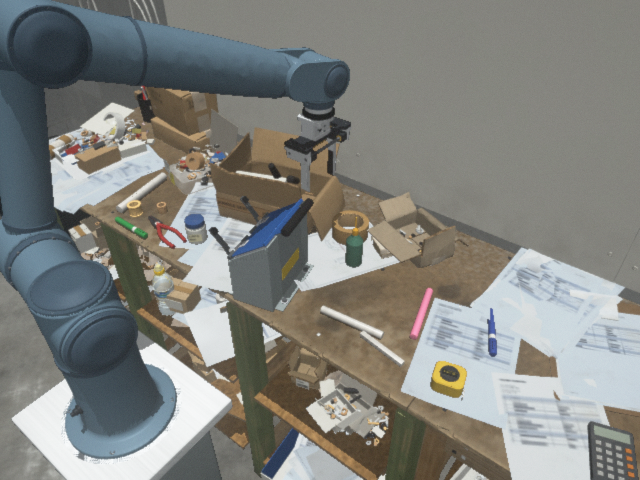

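Scene: the box stands at about side px (270,255), flap closed with black handle at (297,217) and stop brackets at (220,238) and (247,205). Thick bar is at (350,321), thin bar (382,347), pink look-alike (422,313), tape (449,378), jar (196,229), bottle (354,250).

Run:
```python
from h import *
for n in("side","scene"):
    z=np.load(n+"0.npz");p,d=z["p"],z["d"]; i=bot.camera_info(n); P=cloud(i,d)
    hsv=cv2.cvtColor(p,cv2.COLOR_RGB2HSV); H,S,V=[hsv[...,k].astype(int) for k in range(3)]
    reg=(P[...,0]>.3)&(P[...,0]<1.1)&(np.abs(P[...,1])<.75)&(d>0)
    def comps(name,m,amin=25):
        c,l,st,ce=cv2.connectedComponentsWithStats((m&reg).astype(np.uint8),connectivity=8)
        for k in range(1,c):
            if st[k,4]<amin: continue
            q=P[l==k]; r=cv2.minAreaRect(q[:,:2].astype(np.float32)*1000)
            print(n,name,st[k,4],"px",ce[k].round(),"med",np.median(q,0).round(3),"z",np.percentile(q[:,2],[3,97]).round(3),"rect",np.round(r[0]),np.round(r[1]),round(r[2],1),"corners",cv2.boxPoints(r).round().astype(int).tolist())
    comps("blue",(H>100)&(H<125)&(S>140)&(P[...,2]>.04),60)
    comps("bar",(S<40)&(V>150)&(P[...,2]>.006)&(P[...,2]<.03)&(P[...,1]<-.0),60)
    comps("pink",(H>160)&(H<178)&(S>80))
    comps("dark",(V<60)&(P[...,2]>.1)&(P[...,2]<.25),30)
    comps("green",(H>50)&(H<90)&(S>80)&(P[...,2]>.02))
    comps("yel",(H>20)&(H<32)&(S>150))
    comps("grey",(S<50)&(V>60)&(V<150)&(P[...,2]>.02)&(P[...,2]<.22),300)
    if n=="side":
        for (u,v) in [(322,309),(380,333),(362,333),(402,361),(285,233),(310,203),(229,262),(307,275),(272,307),(265,245),(307,200)]:
            print((u,v),P[v,u].round(3),p[v,u])
```

```text
side blue 784 px [270. 229.] med [ 0.441 -0.016  0.185] z [0.151 0.208] rect [463. -17.] [ 93. 198.] 87.8 corners [[362, -60], [560, -68], [564, 26], [366, 33]]
side bar 9445 px [547. 302.] med [ 0.797 -0.582  0.016] z [0.009 0.023] rect [ 807. -586.] [283. 332.] 85.7 corners [[631, -715], [962, -739], [983, -458], [652, -433]]
side bar 680 px [363. 331.] med [ 0.454 -0.285  0.013] z [0.008 0.019] rect [ 457. -279.] [235.  44.] 85.0 corners [[425, -394], [469, -398], [489, -164], [446, -160]]
side bar 490 px [578. 387.] med [ 0.599 -0.711  0.007] z [0.006 0.01 ] rect [ 607. -709.] [73. 71.] 21.0 corners [[561, -689], [586, -755], [654, -728], [629, -663]]
side pink 401 px [421. 313.] med [ 0.577 -0.359  0.016] z [0.008 0.02 ] rect [ 586. -356.] [162.  18.] 15.3 corners [[506, -369], [510, -386], [667, -343], [662, -326]]
side dark 69 px [330. 166.] med [ 0.697 -0.002  0.228] z [0.209 0.248] rect [696.  -2.] [18.  7.] 85.3 corners [[691, -10], [698, -11], [700, 7], [693, 7]]
side dark 81 px [274. 171.] med [0.701 0.198 0.136] z [0.103 0.166] rect [706. 203.] [62. 14.] 25.4 corners [[6
[... 3634 characters left out ...]
, [440, -58], [521, -37], [519, -32]]
scene yel 296 px [412. 351.] med [ 0.435 -0.498  0.035] z [0.016 0.041] rect [ 448. -493.] [62. 58.] 14.8 corners [[410, -473], [425, -529], [485, -513], [471, -458]]
scene grey 1826 px [256.  79.] med [0.951 0.576 0.158] z [0.051 0.217] rect [951. 552.] [ 24. 396.] 0.3 corners [[939, 749], [940, 354], [964, 354], [962, 750]]
scene grey 11297 px [470. 199.] med [ 0.95  -0.372  0.131] z [0.035 0.215] rect [ 948. -292.] [ 42. 915.] 1.4 corners [[917, 165], [938, -750], [980, -749], [958, 166]]
scene grey 1676 px [276. 255.] med [ 0.38  -0.037  0.105] z [0.025 0.19 ] rect [437. -17.] [146. 242.] 58.5 corners [[296, -16], [502, -143], [579, -18], [372, 109]]
```

Run:
```python
import cv2
a=cv2.imread("pics/side0.png")[170:350,180:420]
cv2.imwrite("pics/c0.png",cv2.resize(a,None,fx=3.2,fy=3.2,interpolation=cv2.INTER_CUBIC))
```

```text
(no output)
```

View pics/c0.png

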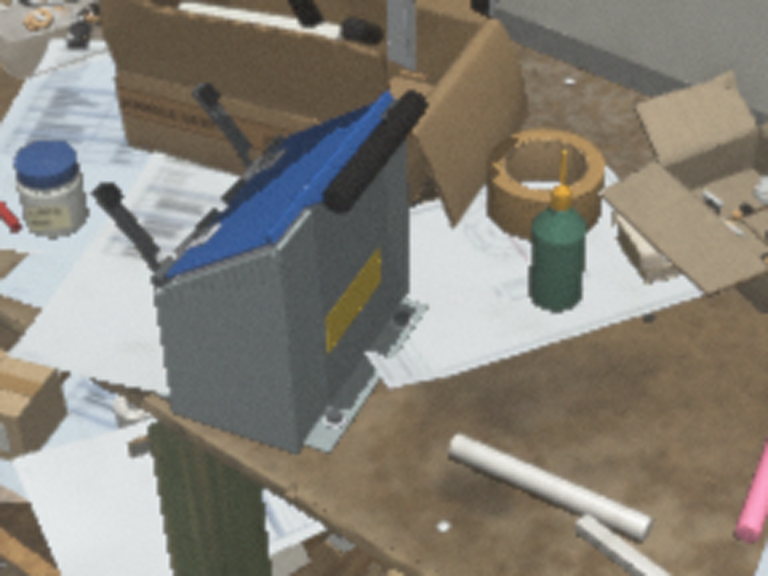

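The crop shows the blue flap closed, with the handle at crop (375,150). The white thick bar runs from (455,445) to (645,525), and the thin bar begins near (580,520), beside the thick bar's near end.

Run:
```python
from h import *
a=np.radians(15); X=np.array([np.cos(a),np.sin(a)]);Y=np.array([-X[1],X[0]])
for n in("side","scene"):
    z=np.load(n+"0.npz");p,d=z["p"],z["d"]; i=bot.camera_info(n); P=cloud(i,d)*1000
    hsv=cv2.cvtColor(p,cv2.COLOR_RGB2HSV); H,S,V=[hsv[...,k].astype(int) for k in range(3)]
    B=np.stack([P[...,:2]@X,P[...,:2]@Y,P[...,2]],-1)
    box=(d>0)&(B[...,0]>320)&(B[...,0]<580)&(B[...,1]>-260)&(B[...,1]<60)
    hm=box&(V<62)&(S<60)&(B[...,2]>205)&(B[...,2]<245); q=B[hm]
    l=cv2.fitLine(q[:,:2].astype(np.float32),cv2.DIST_L2,0,.01,.01).ravel(); 
    t=q[q[:,2]>np.percentile(q[:,2],75)]
    print(n,"handle x",np.percentile(q[:,0],[1,99]),"y",np.percentile(q[:,1],[2,50,98]),"top y",np.median(t[:,1]),"z",np.percentile(q[:,2],[2,98]),"yaw+15:",np.degrees(np.arctan2(l[1],l[0])))
    w=box&(B[...,2]>30)&(B[...,2]<170)&(S<60)&(V>60)&(B[...,1]<-60); q=B[w]
    lab=box&(H>20)&(H<32)&(S>120)&(B[...,2]>50)&(B[...,2]<110)
    q=B[lab]; print(" label x",np.percentile(q[:,0],[2,98]),"y",np.median(q[:,1]),"fit",np.degrees(np.polyfit(q[:,0],q[:,1],1)[0]))
    e=box&(B[...,2]>40)&(B[...,2]<110)&(B[...,0]<370)&(V>60); q=B[e]; print(" endwall x",np.percentile(q[:,0],[5,50,95]) if len(q) else 0, "y",np.percentile(q[:,1],[1,99]) if len(q) else 0)
    m=(d>0)&(S<45)&(V>150)&(P[...,2]>5)&(P[...,2]<26)&(P[...,0]>400)&(P[...,0]<520)&(P[...,1]>-420)&(P[...,1]<-140)
    q=P[m]
    # split by line between
    s=q[:,0]-(444+.14*0); 
    for nm,c in (("thick",lambda q:(q[:,0]+ .14*(q[:,1]+241))>448),("thin",lambda q:(q[:,0]+.14*(q[:,1]+241))<448)):
        k=q[c(q)]; r=cv2.minAreaRect(k[:,:2].astype(np.float32)); l=cv2.fitLine(k[:,:2].astype(np.float32),cv2.DIST_HUBER,0,.01,.01).ravel()
        print(" ",nm,len(k),"rect",np.round(r[0]),np.round(r[1]),round(r[2],1),"line ang",np.degrees(np.arctan2(l[1],l[0])),"mean",k.mean(0).round(1),"ztop",np.percentile(k[:,2],95).round(1))
    ye=[np.linspace(-400,-150,26)]
    for y0 in range(-400,-150,10):
        k=q[abs(q[:,1]-y0)<5]
        if len(k): print(y0,np.sort(np.unique((k[:,0]//4*4).astype(int))).tolist(),end=";")
    print()
```

```text
side handle x [382.55554815 504.59537402] y [-203.65036465 -197.22575143 -186.20029939] top y -191.96548807866628 z [218.14705426 236.25030598] yaw+15: -2.0534031
 label x [404.63958364 491.75844812] y -168.05411636864193 fit -1.3585028138577435
 endwall x [348.47083666 351.20576124 360.70209441] y [-165.63010052  -55.68924761]
  thick 429 rect [ 467. -289.] [ 21. 258.] 6.3 line ang -83.48139 mean [ 459.7 -244.4   15.1] ztop 19.4
  thin 258 rect [ 447. -353.] [150.  45.] 75.1 line ang 81.718994 mean [ 439.6 -340.4   11.1] ztop 14.1
-400 [432, 436];-390 [424, 428, 432, 436, 440];-380 [424, 428, 432, 436];-370 [428, 432, 436, 440];-360 [428, 432, 436, 440];-350 [432, 436, 440, 444, 448];-340 [432, 436, 440, 444];-330 [432, 436, 440, 444];-320 [436, 440, 444, 448, 460, 464, 468, 472, 476];-310 [436, 440, 444, 448, 452, 460, 464, 468, 472];-300 [436, 440, 444, 448, 456, 460, 464, 468, 472];-290 [436, 440, 444, 448, 456, 460, 464, 468, 472];-280 [440, 444, 448, 452, 456, 460, 464, 468, 476];-270 [452, 456, 460, 464, 468, 472];-260 [452, 456, 460, 464, 468, 472];-250 [452, 456, 460, 464, 4
[... 1027 characters left out ...]
, 440, 444];-330 [432, 436, 440, 444, 448];-320 [436, 440, 444, 448, 452, 464, 468, 472, 476];-310 [436, 440, 444, 448, 452, 460, 464, 468, 472, 476];-300 [440, 444, 448, 452, 460, 464, 468, 472];-290 [440, 444, 448, 452, 456, 460, 464, 468, 472, 476];-280 [440, 444, 448, 452, 456, 460, 464, 468, 472, 476];-270 [456, 460, 464, 468, 472, 476];-260 [456, 460, 464, 468, 476];-250 [452, 456, 460, 464, 468, 472, 476];-240 [452, 456, 460, 464, 468, 472];-230 [452, 456, 460, 464, 468];-220 [452, 456, 460, 464, 468];-210 [448, 452, 456, 460, 464, 468];-200 [448, 452, 456, 460, 464];-190 [448, 452, 456, 460, 464];-180 [444, 448, 452, 456, 460, 464];-170 [444, 448, 452, 456, 460];-160 [448, 452, 460];
```

```bash
python3 -m handwheel '[[0.5,0,0,-6,5],[0.5,-1,-4,-9.5,15],[0.5,-3,-9,-9.5,25],[0.5,-5,-13,-9.5,35],[0.5,-7,-16.6,-9.5,45],[0.5,-7,-16.6,-9.5,55],[0.5,-7,-16.6,-9.5,65],[0.5,-7,-16.6,-9.5,76.5],[0.5,-7,-16.6,-9.5,76.5],[0.5,-7,-16.6,-9.5,76.5],[0.5,-7,-16.6,-9.5,76.5]]' 10
python3 - <<'E'
from h import *
s=bot.get_state(); print(s["tool_pos"],np.round(s["tool_rot"],3).tolist(),s["joints"])
i,p,d=cam("wrist"); print(i["origin"],np.round(i["rotation"],3).tolist(),i["fovy"],[k for k in i]); cv2.imwrite("pics/w1.png",p[...,::-1]); np.savez("w1.npz",p=p,d=d)
E
```

```text
clock: 1.48
tool_pos: [0.484, -0.0699, 0.3003]
tool_rot: [[0.972, 0.235, -0.0], [0.235, -0.972, 0.0], [-0.0, -0.0, -1.0]]
contact_force: [-0.0, -0.2, 0.1]
opening: 0.501
grasp_force: 0.0
[ 0.48397716 -0.06993513  0.30032393] [[0.972, 0.235, -0.0], [0.235, -0.972, 0.0], [-0.0, -0.0, -1.0]] [-2.15359104e+01 -1.19911508e+01  1.05794189e+02  1.56177258e-03
  8.62127276e+01  5.48779930e+01]
[ 0.549059   -0.05493784  0.47969127] [[0.234, 0.945, 0.229], [-0.972, 0.227, 0.056], [0.0, -0.236, 0.972]] 70.360670368176 ['fovy', 'cx', 'cy', 'origin', 'rotation']
```

View pics/w1.png

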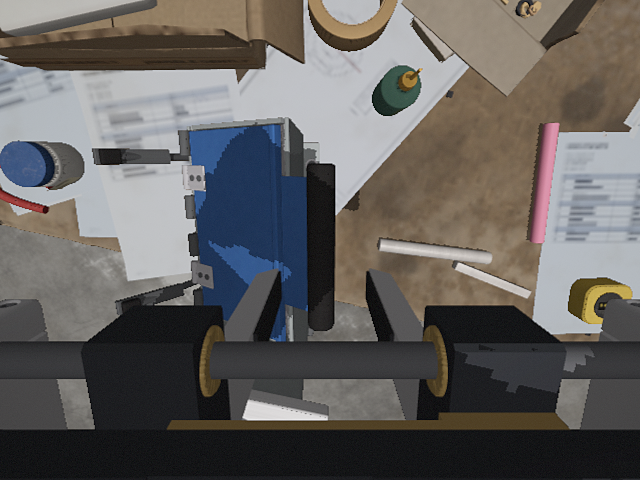

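The wrist view shows the handle at px (321,247) between the fingers and parallel to the tool x axis. The thick bar runs (380,244)–(491,257) and the thin bar (455,265)–(529,294).

```bash
cat > w.py <<'E'
from h import *
def ray(i,u,v,z):
    f=240/np.tan(np.radians(i["fovy"]/2)); u=np.asarray(u,float);v=np.asarray(v,float)
    r=np.stack([(u-i["cx"])/f,-(v-i["cy"])/f,-np.ones_like(u)],-1)@np.array(i["rotation"]).T
    o=np.array(i["origin"]); return o+r*((z-o[2])/r[...,2])[...,None]
def blob(i,m,z,near):
    c,l,st,ce=cv2.connectedComponentsWithStats(m.astype(np.uint8),connectivity=8)
    k=1+np.argmin([np.hypot(*(ce[j]-near))+(1e6 if st[j,4]<150 else 0) for j in range(1,c)])
    v,u=np.nonzero(l==k); q=ray(i,u,v,z)[:,:2]*1000
    r=cv2.minAreaRect(q.astype(np.float32)); s=np.array(cv2.fitLine(q.astype(np.float32),cv2.DIST_L2,0,.01,.01)).ravel()
    return np.round(r[0],1),np.round(r[1],1),round(np.degrees(np.arctan2(s[1],s[0]))%180,2),len(u),(u.min(),v.min(),u.max(),v.max())
E
python3 - <<'E'
from w import *
z=np.load("w1.npz");p,d=z["p"],z["d"]; i=bot.camera_info("wrist"); P=cloud(i,d)
hsv=cv2.cvtColor(p,cv2.COLOR_RGB2HSV); H,S,V=[hsv[...,k].astype(int) for k in range(3)]
v,u=np.mgrid[0:480,0:640]
print("handle",blob(i,(V<75)&(u>300)&(u<345)&(v>158)&(v<336)&(S<70),.2246,(321,247)))
w=(S<45)&(V>130)
print("thick",blob(i,w&(u>370)&(u<500)&(v>230)&(v<268)&(P[...,2]>.006),.011,(435,250)))
print("thin",blob(i,w&(u>448)&(u<535)&(v>255)&(v<302)&(P[...,2]>.004),.009,(490,280)))
E
```

```text
handle (array([478.7, -68.9]), array([140.2,  26.5]), np.float32(12.3), 4411, (np.int64(301), np.int64(161), np.int64(334), np.int64(335)))
thick (array([ 461.8, -241.5]), array([ 17.3, 162.3]), np.float32(96.36), 1274, (np.int64(379), np.int64(240), np.int64(491), np.int64(263)))
thin (array([ 439.7, -336.8]), array([121.3,  12.1]), np.float32(81.57), 631, (np.int64(455), np.int64(263), np.int64(531), np.int64(297)))
```

```bash
python3 -m handwheel '[[0.5,0,0,4,0],[0.5,0,0,7.2,0],[0.5,0,0,7.9,0],[0.5,0,0,7.9,0],[0.15,0,0,7.9,0],[0.15,0,0,7.9,0],[0.15,0,0,7.9,0],[0.15,0,0,7.9,0]]' 10
```

```text
clock: 2.52
tool_pos: [0.484, -0.068, 0.2224]
tool_rot: [[0.972, 0.234, 0.0], [0.234, -0.972, 0.005], [0.001, -0.005, -1.0]]
contact_force: [-2.1, 7.7, 4.8]
opening: 0.23
grasp_force: 10.0
```

```bash
python3 -c "
import numpy as np
for t in list(range(0,61,4))+list(range(64,85,4))+[86,88,90,92,94,95,96]:
    f=np.radians(145-t);print(t,round(-16.5*np.cos(f)-13.52,2),round(9.46-16.5*np.sin(f),2),end=' | ')"
```

```text
0 -0.0 -0.0 | 4 -0.7 -0.92 | 8 -1.45 -1.79 | 12 -2.27 -2.61 | 16 -3.14 -3.36 | 20 -4.06 -4.06 | 24 -5.02 -4.68 | 28 -6.03 -5.24 | 32 -7.07 -5.73 | 36 -8.15 -6.14 | 40 -9.25 -6.48 | 44 -10.37 -6.74 | 48 -11.51 -6.92 | 52 -12.66 -7.02 | 56 -13.81 -7.04 | 60 -14.96 -6.98 | 64 -16.1 -6.84 | 68 -17.23 -6.62 | 72 -18.34 -6.32 | 76 -19.43 -5.94 | 80 -20.49 -5.49 | 84 -21.52 -4.97 | 86 -22.02 -4.68 | 88 -22.51 -4.38 | 90 -22.98 -4.06 | 92 -23.45 -3.72 | 94 -23.9 -3.36 | 95 -24.13 -3.18 | 96 -24.34 -2.99 |
```

```bash
python3 -m handwheel '[[0.15,0,-0.15,-0.1,0],[0.15,0,-0.5,-0.5,0],[0.15,0,-0.85,-0.92,0],[0.15,0,-1.6,-1.79,0],[0.15,0,-2.4,-2.61,0],[0.15,0,-3.3,-3.36,0],[0.15,0,-4.2,-4.06,0],[0.15,0,-5.15,-4.68,0],[0.15,0,-6.15,-5.24,0],[0.15,0,-7.2,-5.73,0],[0.15,0,-8.3,-6.14,0],[0.15,0,-8.3,-6.14,0]]' 10
```

```text
clock: 4.03
tool_pos: [0.4659, 0.0089, 0.2886]
tool_rot: [[0.972, 0.234, 0.006], [0.234, -0.972, -0.007], [0.004, 0.009, -1.0]]
contact_force: [-1.2, -8.4, 16.2]
opening: 0.209
grasp_force: 12.0
```

```bash
python3 -m handwheel '[[0.2,0,0,0.3,0],[0.2,0,0,0.5,0],[0.2,0,0,0.5,0],[0.2,0,0,0.5,0]]' 3
```

```text
clock: 4.53
tool_pos: [0.4645, 0.0107, 0.2782]
tool_rot: [[0.972, 0.233, -0.0], [0.233, -0.972, -0.0], [-0.0, 0.0, -1.0]]
contact_force: [1.4, -3.3, 4.9]
opening: 0.233
grasp_force: 3.0
```

```bash
python3 -m handwheel '[[0.2,0,-1.1,-0.34,0],[0.2,0,-2.22,-0.6,0],[0.2,0,-3.36,-0.78,0],[0.2,0,-4.51,-0.88,0],[0.2,0,-5.66,-0.9,0],[0.2,0,-6.81,-0.84,0],[0.2,0,-7.95,-0.7,0],[0.2,0,-9.08,-0.48,0],[0.2,0,-10.19,-0.18,0],[0.2,0,-10.19,-0.18,0]]' 5
```

```text
clock: 5.78
tool_pos: [0.4405, 0.1108, 0.2793]
tool_rot: [[0.972, 0.235, -0.001], [0.235, -0.972, 0.001], [-0.0, -0.001, -1.0]]
contact_force: [0.2, 0.8, -0.3]
opening: 0.233
grasp_force: 5.0
```

```bash
python3 -m handwheel '[[0.2,0,-0.55,0.19,0],[0.2,0,-1.09,0.38,0],[0.2,0,-1.6,0.6,0],[0.2,0,-2.15,0.83,0],[0.2,0,-2.65,1.1,0],[0.2,0,-3.18,1.35,0],[0.2,0,-3.68,1.64,0],[0.2,0,-4.17,1.94,0],[0.2,0,-4.64,2.26,0],[0.2,0,-5.11,2.6,0],[0.2,0,-5.35,2.78,0],[0.2,0,-5.56,2.96,0],[0.2,0,-5.68,3.05,0],[0.2,0,-5.79,3.14,0],[0.2,0,-5.79,3.14,0]]' 5
python3 - <<'E'
from h import *
i,p,d=cam("side"); cv2.imwrite("pics/s2.png",cv2.resize(p[100:300,130:400,::-1],None,fx=2.8,fy=2.8,interpolation=cv2.INTER_CUBIC)); print(bot.get_state()["contact_force"])
E
```

```text
clock: 7.65
tool_pos: [0.4273, 0.1662, 0.2482]
tool_rot: [[0.972, 0.233, -0.0], [0.233, -0.972, 0.0], [-0.0, -0.0, -1.0]]
contact_force: [-0.1, 0.9, -1.0]
opening: 0.234
grasp_force: 5.0
[ 0.50997241  0.45423338 -0.30846284]
```

View pics/s2.png

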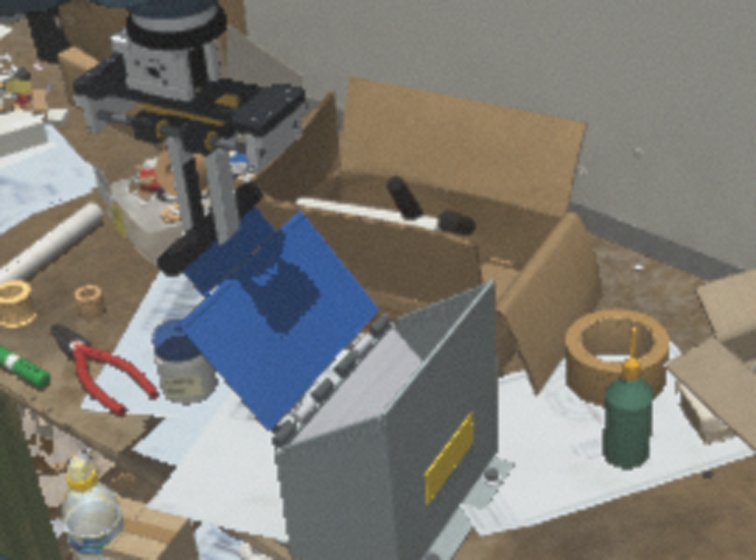

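The flap leans out over the brackets, held by the fingers at px (215,240). I'll keep lowering until the stop is felt.

```bash
python3 -m handwheel '[[0.2,0,-0.1,0.1,0],[0.2,0,-0.21,0.19,0],[0.2,0,-0.32,0.29,0],[0.2,0,-0.43,0.39,0],[0.2,0,-0.43,0.39,0],[0.2,0,-0.43,0.39,0]]' 5
```

```text
clock: 8.45
tool_pos: [0.4283, 0.1678, 0.2466]
tool_rot: [[0.973, 0.233, 0.005], [0.233, -0.973, -0.006], [0.004, 0.007, -1.0]]
contact_force: [1.6, -9.7, 6.6]
opening: 0.247
grasp_force: 5.0
```

```bash
python3 -m handwheel '[[0.2,0,0.2,-0.2,0],[0.2,0,0.2,-0.2,0],[0.28,0,0.2,-0.2,0],[0.4,0,0.2,-0.2,0],[0.45,0,0.2,-0.2,0],[0.45,0,0.2,-1,0],[0.45,0,0.2,-4,0],[0.45,0,0.2,-8,0],[0.45,0,0.2,-8,0]]' 5
python3 - <<'E'
from w import *
i,p,d=cam("wrist"); P=cloud(i,d)*1000; np.savez("w3.npz",p=p,d=d)
hsv=cv2.cvtColor(p,cv2.COLOR_RGB2HSV); H,S,V=[hsv[...,k].astype(int) for k in range(3)]
m=(H>100)&(H<125)&(S>140)&(P[...,2]>120)&(P[...,2]<300); q=P[m]
b=np.radians(13.5); y=(q[:,:2]-[464.8,7.9])@[-np.sin(b),np.cos(b)]
print(len(q),np.degrees(np.arctan(np.polyfit(y,q[:,2],1)[0])), y.min(),y.max())
cv2.imwrite("pics/w3.png",p[...,::-1])
E
```

```text
clock: 9.57
tool_pos: [0.4284, 0.1687, 0.3286]
tool_rot: [[0.972, 0.234, 0.007], [0.234, -0.972, 0.001], [0.007, 0.001, -1.0]]
contact_force: [-0.6, -0.0, -1.0]
opening: 0.451
grasp_force: 0.0
12118 49.602907741043126 61.35885427238602 152.08508488843557
```

View pics/w3.png

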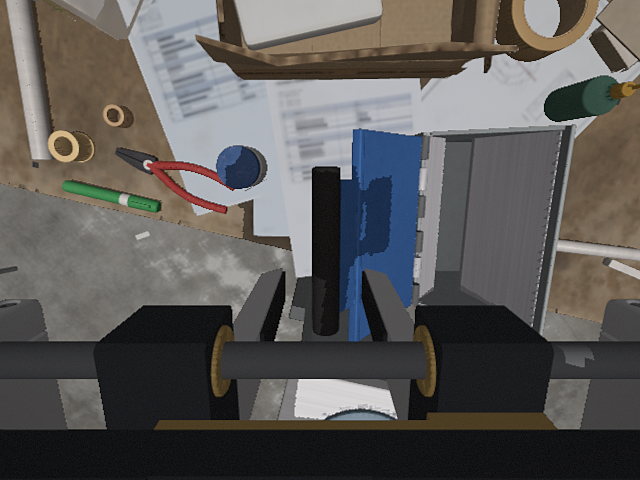

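The flap rests open at about 50°; the funnel and neck are visible at px (435–475, 140–280). I'll check the neck position in my box frame.

Run:
```python
from w import *
z=np.load("w3.npz");p,d=z["p"],z["d"]; i=bot.camera_info("wrist"); P=cloud(i,d)*1000
b=np.radians(13.5); R=np.array([[np.cos(b),np.sin(b)],[-np.sin(b),np.cos(b)]])
B=P.copy(); B[...,:2]=(P[...,:2]-[464.8,7.9])@R.T
for v in (160,200,240): print(v,[tuple(int(x) for x in B[v,u]) for u in range(416,585,6)])
# high wall top: points z>190
m=(B[...,2]>192)&(B[...,2]<208)&(B[...,1]<-35)&(B[...,1]>-80)&(abs(B[...,0])<120); q=B[m]
print("high wall",len(q),np.percentile(q,[2,50,98],axis=0).round(), np.degrees(np.polyfit(q[:,0],q[:,1],1)[0]))
```

```text
160 [(67, 68, 144), (67, 55, 121), (67, 46, 114), (67, 36, 103), (67, 25, 91), (67, -13, 1), (67, -21, 2), (67, -30, 0), (67, -39, 0), (67, -17, 74), (67, -17, 89), (67, -20, 98), (67, -23, 106), (67, -25, 117), (67, -29, 123), (67, -31, 132), (67, -34, 138), (67, -35, 147), (67, -38, 152), (67, -40, 160), (67, -41, 167), (67, -43, 173), (67, -46, 177), (67, -47, 184), (67, -51, 187), (67, -50, 196), (67, -198, -3), (67, -207, -3), (67, -215, -2)]
200 [(25, 64, 141), (24, 55, 131), (22, 41, 108), (20, 30, 97), (19, 19, 85), (10, -17, 2), (10, -26, 1), (10, -35, 1), (9, -44, 1), (19, -17, 85), (20, -20, 95), (21, -23, 104), (22, -26, 112), (23, -28, 122), (24, -31, 128), (25, -33, 138), (26, -35, 145), (26, -38, 151), (28, -39, 160), (28, -42, 165), (29, -43, 172), (30, -45, 179), (30, -48, 183), (31, -50, 189), (32, -50, 196), (9, -197, -1), (9, -208, -3), (9, -216, -2), (9, -226, -4)]
240 [(-20, 59, 131), (-19, 52, 133), (-27, 36, 101), (-30, 24, 89), (-50, -13, 1), (-50, -22, 1), (-50, -32, 1), (-50, -41, 1), (-32, -17, 79), (-29, -19, 91), (-27, -21, 102), (-25, -25, 109), (-22, -26, 121), (-20, -30, 128), (-18, -32, 137), (-17, -35, 144), (-15, -37, 151), (-13, -39, 159), (-12, -42, 164), (-10, -44, 172), (-9, -46, 177), (-7, -47, 185), (-6, -50, 190), (-4, -50, 198), (-48, -189, 10), (-49, -200, 8), (-51, -218, -2), (-51, -225, -1), (-52, -237, -3)]
high wall 1791 [[-95. -54. 192.]
 [  9. -50. 197.]
 [ 95. -49. 200.]] -0.05981277111725565
```

```bash
python3 -m handwheel '[[0.6,-0.9,5.8,0,0],[0.6,-1.8,11.6,0,-10],[0.6,-2.7,17.4,0,-20],[0.6,-3.6,23.2,0,-30],[0.6,-4.5,29,0,-40],[0.6,-5.4,34.8,0,-50],[0.6,-6.4,40.6,2,-60],[0.6,-6.4,40.6,7,-70],[0.6,-6.4,40.6,12,-80],[0.6,-6.4,40.6,17,-83],[0.6,-6.4,40.6,19,-83],[0.6,-6.4,40.6,19,-83],[0.6,-6.4,40.6,19,-83]]' 20
python3 - <<'E'
from w import *
s=bot.get_state(); i,p,d=cam("wrist"); np.savez("w4.npz",p=p,d=d); P=cloud(i,d)
hsv=cv2.cvtColor(p,cv2.COLOR_RGB2HSV); S,V=hsv[...,1].astype(int),hsv[...,2].astype(int)
m=(S<45)&(V>130)&(P[...,2]>.005)&(P[...,2]<.03)
c,l,st,ce=cv2.connectedComponentsWithStats(m.astype(np.uint8))
for k in range(1,c):
    if st[k,4]>400:
        q=P[l==k]*1000; r=cv2.minAreaRect(q[:,:2].astype(np.float32)); L=cv2.fitLine(q[:,:2].astype(np.float32),cv2.DIST_L2,0,.01,.01).ravel()
        print(st[k],np.round(r[0],1),np.round(r[1],1),np.degrees(np.arctan2(L[1],L[0]))%180,np.percentile(q[:,2],95))
print(s["tool_pos"],np.round(s["tool_rot"],3).tolist()); cv2.imwrite("pics/w4.png",p[...,::-1])
E
```

```text
clock: 11.25
tool_pos: [0.4596, -0.2416, 0.135]
tool_rot: [[-0.113, 0.994, 0.001], [0.994, 0.113, -0.0], [-0.001, 0.001, -1.0]]
contact_force: [0.4, 0.5, -0.5]
opening: 0.6
grasp_force: 0.0
[ 358    1   39   74 1163] [493.1 -72.5] [45.4 34.3] 86.5216 8.232879740747865
[318 141  20 121 903] [ 458.1 -212.3] [ 16.2 105.3] 97.76217 18.9968250563559
[318 259  19  58 944] [ 467.6 -290.9] [17.1 55.4] 99.1595 18.69626348519786
[285 268  31  73 930] [ 443.9 -313.7] [76.6 12. ] 81.28338 13.320169212201657
[ 0.45961628 -0.24157518  0.13497454] [[-0.113, 0.994, 0.001], [0.994, 0.113, -0.0], [-0.001, 0.001, -1.0]]
```

View pics/w4.png

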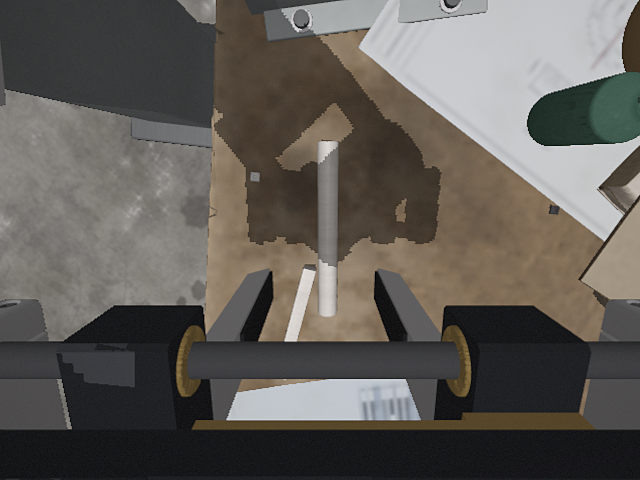

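The thick bar lies under the open fingers (px 318–338, 140–317), and the thin bar's end is clear of the finger path. Grasping it.

```bash
python3 -m handwheel '[[0.5,0.2,0.2,5,0],[0.5,0.2,0.2,10,0],[0.5,0.2,0.2,12.5,0],[0.5,0.2,0.2,13.2,0],[0.5,0.2,0.2,13.2,0],[0.1,0.2,0.2,13.2,0],[0.1,0.2,0.2,13.2,0],[0.1,0.2,0.2,13.2,0],[0.1,0.2,0.2,13.2,0],[0.1,0.2,0.2,13.2,0],[0.1,0.2,0.2,8,0],[0.1,0.2,0.2,3,0],[0.1,0.2,0.2,-3,0],[0.1,0.2,0.2,-9,0],[0.1,0.2,0.2,-14.5,0],[0.1,0.2,0.2,-14.5,0]]' 30
python3 - <<'E'
from h import *
s=bot.get_state(); i,p,d=cam("wrist"); np.savez("w5.npz",p=p,d=d); P=cloud(i,d)*1000; T=P-1000*np.array(s["tool_pos"]); T=T@np.array(s["tool_rot"])
hsv=cv2.cvtColor(p,cv2.COLOR_RGB2HSV); S,V=hsv[...,1].astype(int),hsv[...,2].astype(int)
m=(V>110)&(S<60)&(abs(T[...,1])<15)&(T[...,2]>-25)&(T[...,2]<12)&(d>0); q=T[m]; print(len(q),s["tool_pos"],s["torque"])
if len(q): print(np.percentile(q,[1,50,99],axis=0).round(1)); print(np.polyfit(q[:,0],q[:,2],1),np.polyfit(q[:,0],q[:,1],1))
E
```

```text
clock: 13.3
tool_pos: [0.4625, -0.2405, 0.2838]
tool_rot: [[-0.113, 0.994, 0.006], [0.994, 0.113, -0.006], [-0.006, 0.005, -1.0]]
contact_force: [-0.1, -0.5, -2.8]
opening: 0.189
grasp_force: 30.0
6829 [ 0.46247586 -0.24050332  0.28375727] [ 0.0115873   0.01280227 -0.02328634]
[[-76.2  -9.4 -16.1]
 [ 22.7  -1.3 -14.2]
 [ 79.4   7.4  -8.6]]
[-2.47145283e-03 -1.38201986e+01] [-0.00483755 -1.29848436]
```

```bash
python3 -m handwheel '[[0.1,3,0.5,0,5],[0.1,7,1,0,15],[0.1,11,1.5,0,25],[0.1,15,2,0,35],[0.1,19,2.4,0,45],[0.1,22,2.8,0,55],[0.1,25,2.85,0,65],[0.1,25,2.85,0,75],[0.1,25,2.85,0,83],[0.1,25,2.85,0,83],[0.1,25,2.85,0,83]]' 30
python3 - <<'E'
from h import *
s=bot.get_state(); i,p,d=cam("wrist"); P=cloud(i,d)*1000
b=np.radians(13.5); R=np.array([[np.cos(b),np.sin(b)],[-np.sin(b),np.cos(b)]])
B=P.copy(); B[...,:2]=(P[...,:2]-[464.8,7.9])@R.T
t=np.array(s["tool_pos"])*1000; print("tcp box",R@(t[:2]-[464.8,7.9]),t[2],np.degrees(np.arctan2(s["tool_rot"][1][0],s["tool_rot"][0][0])))
hsv=cv2.cvtColor(p,cv2.COLOR_RGB2HSV); S,V=hsv[...,1].astype(int),hsv[...,2].astype(int)
m=(V>90)&(S<60)&(abs(B[...,1])<20)&(B[...,2]>t[2]-8)&(B[...,2]<t[2]+25)&(abs(B[...,0])<110); q=B[m]; print(len(q),np.percentile(q,[1,50,99],axis=0).round(1),np.degrees(np.polyfit(q[:,0],q[:,1],1)[0]))
m=(B[...,2]>192)&(B[...,2]<206)&(B[...,1]<-35)&(B[...,1]>-80)&(abs(B[...,0])<120); print("wall",np.median(B[m],0))
cv2.imwrite("pics/w6.png",p[...,::-1])
E
```

```text
clock: 14.72
tool_pos: [0.4603, 0.0125, 0.2775]
tool_rot: [[0.972, 0.235, -0.003], [0.235, -0.972, 0.001], [-0.003, -0.001, -1.0]]
contact_force: [-0.3, 0.3, -2.9]
opening: 0.19
grasp_force: 30.0
tcp box [-3.31953921  5.52909276] 277.49141542436405 13.60322751635995
8755 [[-79.3 -12.4 284.5]
 [ 16.7   4.5 291.3]
 [ 75.6  17.  298.8]] 0.10714032369025422
wall [ 34.92796031 -50.90368222 200.43841238]
```

View pics/w6.png

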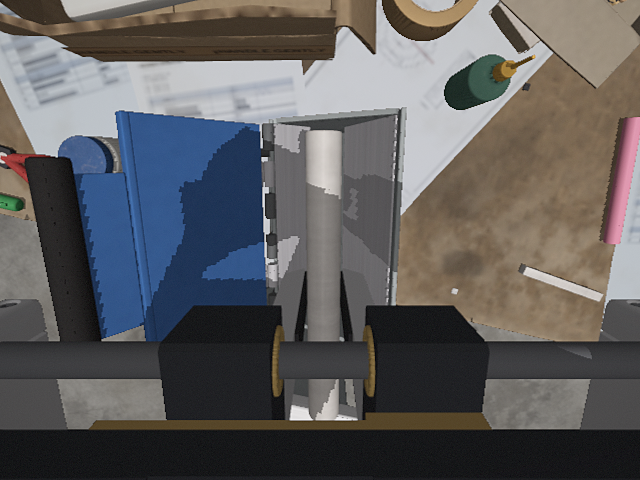

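The bar hangs over the open box, parallel to the neck (px 305–342). Descending in two steps.

```bash
python3 -m handwheel '[[0.1,0.15,0.15,4,0],[0.1,0.15,0.15,8,0],[0.1,0.15,0.15,11.5,0],[0.1,0.15,0.15,13.5,0],[0.1,0.15,0.15,15,0],[0.1,0.15,0.15,15,0],[0.1,0.15,0.15,15,0]]' 30
```

```text
clock: 15.65
tool_pos: [0.4637, 0.0111, 0.1303]
tool_rot: [[0.972, 0.234, 0.002], [0.234, -0.972, -0.0], [0.002, 0.001, -1.0]]
contact_force: [0.9, 0.4, -2.6]
opening: 0.191
grasp_force: 30.0
```

```bash
python3 -m handwheel '[[0.1,0,0,0.8,0],[0.1,0,0,1.4,0],[0.1,0,0,1.7,0],[0.1,0,0,1.7,0],[0.1,0,0,1.7,0]]' 30
```

```text
clock: 16.27
tool_pos: [0.4631, 0.0113, 0.1125]
tool_rot: [[0.972, 0.233, 0.0], [0.233, -0.972, -0.0], [0.0, 0.0, -1.0]]
contact_force: [0.0, -0.0, -2.3]
opening: 0.188
grasp_force: 30.0
```

```bash
python3 -m handwheel '[[0.29,0,0,0,0],[0.29,0,0,0,0],[0.29,0,0,0,0],[0.29,0,0,-3,0],[0.29,0,0,-8,0],[0.29,0,0,-14,0],[0.29,0,0,-18,0],[0.29,0,0,-18,0]]' 30
python3 - <<'E'
from h import *
s=bot.get_state(); i,p,d=cam("wrist"); P=cloud(i,d)*1000
b=np.radians(13.5); R=np.array([[np.cos(b),np.sin(b)],[-np.sin(b),np.cos(b)]])
B=P.copy(); B[...,:2]=(P[...,:2]-[464.8,7.9])@R.T
m=(abs(B[...,1])<40)&(abs(B[...,0])<100)&(B[...,2]<84)&(B[...,2]>10)&(d>0); q=B[m]; print(len(q), np.percentile(q,[1,50,99],axis=0).round() if len(q) else 0)
print(s["tool_pos"],s["contact_force"],s["opening"])
cv2.imwrite("pics/w7.png",p[...,::-1])
E
```

```text
clock: 17.27
tool_pos: [0.4648, 0.0109, 0.2966]
tool_rot: [[0.972, 0.234, 0.008], [0.234, -0.972, -0.002], [0.007, 0.004, -1.0]]
contact_force: [0.2, -0.5, -0.4]
opening: 0.292
grasp_force: 0.0
2407 [[-97. -20.  10.]
 [-44.  -8.  21.]
 [ 96.  20.  83.]]
[0.46481264 0.01094817 0.29656534] [ 0.21087293 -0.49806471 -0.44649483] 0.29189720378664824
```

View pics/w7.png

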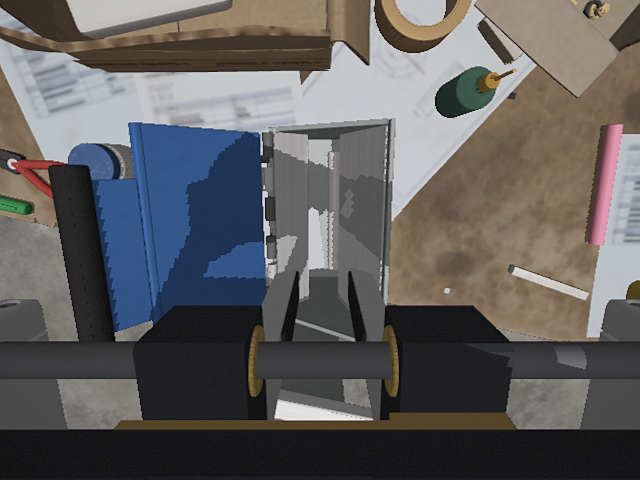

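The thick bar lies on the floor of the box, seen through the neck at px (332,210). Next the thin bar.

```bash
python3 -m handwheel '[[0.5,-1.5,5,0,0],[0.5,-3,10.5,0,-8],[0.5,-5,16,0,-18],[0.5,-7,22,0,-28],[0.5,-9,28,1,-38],[0.5,-10.5,33.1,4,-48],[0.5,-10.5,33.1,9,-58],[0.5,-10.5,33.1,13,-68],[0.5,-10.5,33.1,16,-68],[0.5,-10.5,33.1,16,-68],[0.5,-10.5,33.1,16,-68],[0.5,-10.5,33.1,16,-68]]' 20
python3 - <<'E'
from w import *
s=bot.get_state(); i,p,d=cam("wrist"); P=cloud(i,d)
hsv=cv2.cvtColor(p,cv2.COLOR_RGB2HSV); S,V=hsv[...,1].astype(int),hsv[...,2].astype(int)
m=(S<50)&(V>110)&(P[...,2]>.004)&(P[...,2]<.03)&(abs(P[...,0]-.44)<.05)&(abs(P[...,1]+.336)<.09)
c,l,st,ce=cv2.connectedComponentsWithStats(m.astype(np.uint8))
for k in range(1,c):
    if st[k,4]>200:
        q=P[l==k]*1000; L=cv2.fitLine(q[:,:2].astype(np.float32),cv2.DIST_L2,0,.01,.01).ravel()
        print(st[k],q.mean(0).round(1),np.percentile(q[:,1],[1,99]).round(1),np.degrees(np.arctan2(L[1],L[0]))%180,np.percentile(q[:,2],95))
print(s["tool_pos"],np.round(s["tool_rot"],3).tolist())
E
```

```text
clock: 18.82
tool_pos: [0.4388, -0.3357, 0.134]
tool_rot: [[0.148, 0.989, 0.002], [0.989, -0.148, -0.002], [-0.002, 0.002, -1.0]]
contact_force: [0.5, 0.7, -0.3]
opening: 0.497
grasp_force: 0.0
[ 315  166   19  130 1665] [ 439.6 -332.5   12.1] [-393.1 -276.3] 83.966675 13.293779832153174
[ 0.43881571 -0.33572582  0.13397118] [[0.148, 0.989, 0.002], [0.989, -0.148, -0.002], [-0.002, 0.002, -1.0]]
```

```bash
python3 -m handwheel '[[0.5,0,0.1,5,0],[0.5,0,0.1,10,0],[0.5,0,0.1,12.4,0],[0.5,0,0.1,13.1,0],[0.5,0,0.1,13.1,0],[0.05,0,0.1,13.1,0],[0.05,0,0.1,13.1,0],[0.05,0,0.1,13.1,0],[0.05,0,0.1,13.1,0],[0.05,0,0.1,13.1,0],[0.05,0,0.1,8,0],[0.05,0,0.1,3,0],[0.05,0,0.1,-3,0],[0.05,0,0.1,-9,0],[0.05,0,0.1,-14.5,0],[0.05,0,0.1,-14.5,0]]' 20
python3 - <<'E'
from h import *
s=bot.get_state(); i,p,d=cam("wrist"); P=cloud(i,d)*1000; T=P-1000*np.array(s["tool_pos"]); T=T@np.array(s["tool_rot"])
hsv=cv2.cvtColor(p,cv2.COLOR_RGB2HSV); S,V=hsv[...,1].astype(int),hsv[...,2].astype(int)
m=(V>110)&(S<60)&(abs(T[...,1])<15)&(T[...,2]>-25)&(T[...,2]<12)&(d>0); q=T[m]; print(len(q),s["tool_pos"])
if len(q): print(np.percentile(q,[1,50,99],axis=0).round(1)); print(np.polyfit(q[:,0],q[:,2],1),np.polyfit(q[:,0],q[:,1],1))
E
```

```text
clock: 20.88
tool_pos: [0.4407, -0.337, 0.2829]
tool_rot: [[0.148, 0.989, 0.007], [0.989, -0.148, -0.008], [-0.007, 0.008, -1.0]]
contact_force: [-0.5, -0.4, -1.8]
opening: 0.124
grasp_force: 19.9
3898 [ 0.44070396 -0.33699387  0.28292303]
[[-57.6  -6.8 -11.8]
 [ 17.   -1.  -10.4]
 [ 59.7   5.   -8.7]]
[ 3.50020828e-04 -1.03367147e+01] [-0.01211   -0.6972763]
```

```bash
python3 -m handwheel '[[0.05,4,-0.3,0,4],[0.05,9,-0.8,0,12],[0.05,14,-1.2,0,20],[0.05,19,-1.6,0,28],[0.05,24,-2,0,38],[0.05,29,-2.4,0,48],[0.05,33,-2.8,0,58],[0.05,34.7,-2.9,0,68],[0.05,34.7,-2.9,0,68],[0.05,34.7,-2.9,0,68],[0.05,34.7,-2.9,0,68]]' 20
python3 - <<'E'
from h import *
s=bot.get_state(); b=np.radians(13.5); R=np.array([[np.cos(b),np.sin(b)],[-np.sin(b),np.cos(b)]])
t=np.array(s["tool_pos"])*1000; print("tcp box",R@(t[:2]-[464.8,7.9]),t[2],np.degrees(np.arctan2(s["tool_rot"][1][0],s["tool_rot"][0][0])))
E
```

```text
clock: 22.3
tool_pos: [0.4615, 0.0115, 0.2768]
tool_rot: [[0.972, 0.233, -0.001], [0.233, -0.972, 0.0], [-0.001, -0.0, -1.0]]
contact_force: [1.0, 0.0, -1.3]
opening: 0.123
grasp_force: 19.9
tcp box [-2.38381821  4.27020477] 276.7624677194027 13.494420014417958
```

```bash
python3 -m handwheel '[[0.05,0.15,0.05,4,0],[0.05,0.15,0.05,8,0],[0.05,0.15,0.05,11.5,0],[0.05,0.15,0.05,13.5,0],[0.05,0.15,0.05,15,0],[0.05,0.15,0.05,15.8,0],[0.05,0.15,0.05,16.4,0],[0.05,0.15,0.05,16.4,0],[0.05,0.15,0.05,16.4,0]]' 20
```

```text
clock: 23.42
tool_pos: [0.4638, 0.0121, 0.114]
tool_rot: [[0.972, 0.234, 0.001], [0.234, -0.972, -0.0], [0.001, 0.001, -1.0]]
contact_force: [-0.0, 0.3, -1.2]
opening: 0.122
grasp_force: 19.9
```

```bash
python3 -m handwheel '[[0.24,0,0,0,0],[0.24,0,0,0,0],[0.24,0,0,0,0],[0.24,0,0,-3,0],[0.24,0,0,-8,0],[0.24,0,0,-14,0],[0.24,0,0,-20,0],[0.24,0,0,-20,0],[0.24,0,0,-20,0],[0.24,0,0,-20,0]]' 20
python3 - <<'E'
from h import *
i,p,d=cam("wrist"); i2,p2,d2=cam("side")
a=cv2.resize(p[100:340,100:420],(400,300)); b=cv2.resize(p2[140:410,140:500],(400,300)); cv2.imwrite("pics/w9.png",np.hstack([a,b])[...,::-1])
print(bot.get_state()["contact_force"])
E
```

```text
clock: 24.68
tool_pos: [0.4624, 0.0123, 0.3112]
tool_rot: [[0.972, 0.233, -0.004], [0.233, -0.972, 0.001], [-0.003, -0.002, -1.0]]
contact_force: [-0.3, 0.1, -0.6]
opening: 0.241
grasp_force: 0.0
[ 0.33049259 -0.28817552  0.82271259]
```

View pics/w9.png

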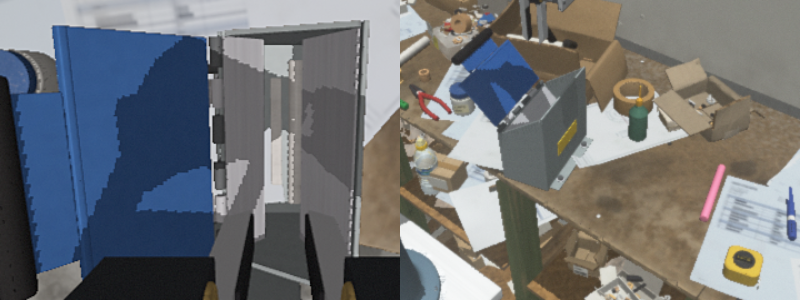

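Both bars lie below the neck (left half, px 270–298), the flap is open on its stop, and the jar, bottle and tape are untouched.

```bash
python3 -c "
from rig import bot
print(bot.hand_in())"
```

```text
the job is handed in; nothing more can be done
None
```

The flap is open on its stop, both bars lie in the box below the neck, the jar, bottle and tape measure were left alone, and the job was handed in at about 25 s.

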